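# Shut the chalk case and tuck its flap under the lip

## Task

Shut the chalk case: push its standing blue flap over from outside until it lies flat, keep it pressed down and push it along (the yellow thumb stop on it is there to push against) until its free edge has slid fully home beneath the steel lip and stays there when you let go. Only push: do not pinch the flap or touch its cork-lined inside, do not lift, tip or drag the case away, and leave the two paint jars and the brush where they are.

Things in the scene. Friction and masses are not known exactly. Their poses are not given: they have to be found in the camera images.
- case: Open chalk case of light wood, 130 x 212 x 36 mm (x, y, height), four chalk sticks in it, loose on the table, 1.2 to 1.8 kg in all. Origin: centre of its underside, on the table. Its own +y end carries the flap's hinge between two steel slotted cheeks (48 mm high, at x = +-67 mm), its own -y end the steel retaining lip. The flap folds over towards case -y.
- hinge_pin (a point): Middle of the flap's hinge pin, which runs along case x: case frame x = 0, y = 88 mm minus the value of joint slot, z = 40 mm above the table. The flap is a stiff blue plate 116 mm wide (along the pin), 152 mm from pin to free edge, 4 mm thick (2 mm either side of the hinge plane): flat, its outer face is 42 mm above the table
- flap (a joint): Angle of the blue flap (rad): 0 = lying flat over the case, 1.57 = upright, 1.8 = leaning fully back (stop). Starts at 1.15 to 1.65; a light spring and friction hold it there. Let go flat but not tucked, it springs up again to about 1 rad. Pressing it flat takes about 2 N at 0.08 m from the hinge.
- slot (a joint): Slide of the hinge pin along the slots, towards the lip (m): 0 = back, 0.030 = fully home (stop). Stiff: takes 3 N of push. Starts at 0 to 0.003. With the flap flat and slot = 0 the free edge is 16 mm short of the lip (8 mm short of its flare); fully home it is 14 mm beneath it. A flap that is not flat runs against or over the lip.
- stop_face (a point): On the flap's outer face, foot and middle of the upright face of the yellow thumb stop, 93 mm from the hinge pin. The stop is 70 mm wide (along the pin) and 10 mm high; its upright face looks to the hinge, its other side slopes down towards the free edge, ending 124 mm from the pin. Closed fingertips on the blue face, hinge side of the stop, can press and push to the lip.
- flap_edge (a point): Middle of the flap's free edge, 152 mm from the hinge line, in mid thickness.
- lip_front (a point): Middle of the front of the lip, lower side: case frame y = -80 mm, 45.5 mm above the table (3.5 mm above the flat flap's outer face). The lip is 80 mm wide (along case x), 4 mm thick, with a small upturned flare in front of it reaching 8 mm forward and 55 mm above the table.
- lining: Cork lining on the flap's inner side (98 x 118 x 1.5 mm), which must not be touched by the robot; origin on the hinge line.
- jar_red: Paint jar with red band and white lid, 61 mm wide, 74 mm high, origin at the centre of its underside; stands on the case's +x side, to be left alone.
- jar_blue: Paint jar with blue band and white lid, 61 mm wide, 74 mm high, origin at the centre of its underside; stands on the case's +x side, to be left alone.
- red_brush: Flat brush with red handle, 206 x 41 x 15 mm, lying on the case's -x side, origin at the centre of its underside; to be left alone.

How it is judged:
On the way, in this order (a step that is already met when the one before it is completed fails the run):
1. the flap is folded flat (below 0.07 rad) while its edge is still short of the lip or barely at it (slot below 16 mm) (value of joint flap below 0.07 rad and value of joint slot below 0.016 m).
2. the flap's edge is tucked beneath the lip (slot beyond 25 mm, flap below 0.07 rad) (value of joint flap below 0.07 rad and value of joint slot above 0.025 m), for 0.1 s.
At the end, for the whole second after the job is handed in: The flap lies flat (below 0.07 rad) with its edge at least 8 mm beneath the lip (slot beyond 25 mm), held there by the lip alone; the case stands flat within 50 mm of where it was; jars and brush are within 30 mm of where they were; the robot touches nothing (all of step 2 and z of flap_edge in the frame of lip_front below 0 m and y of flap_edge in the frame of lip_front below -0.008 m and angle between case's own z axis and vertical below 0.05 rad and height (world z) of case below 0.008 m and distance of case from where it was at the start of the episode below 0.05 m and linear speed of case below 0.02 m/s and distance of each of jar_red, jar_blue, red_brush from where it was at the start of the episode below 0.03 m).
It fails at once if the flap is pinched or touched on its cork-lined inside (contact force between any of the fingers, the arm and lining above 0.5 N).
It fails at once if the case is lifted or tipped (height (world z) of case above 0.015 m or angle between case's own z axis and vertical above 0.15 rad).
It fails at once if the case is dragged more than 60 mm (distance of case from where it was at the start of the episode above 0.06 m).
It fails at once if a jar or the brush is moved, lifted or knocked over (distance of any of jar_red, jar_blue, red_brush from where it was at the start of the episode above 0.03 m or angle between any of jar_red, jar_blue, red_brush's own z axis and vertical above 0.4 rad).
It also fails if it takes over 35 s, if anything falls off the work surface, if the arm or the gripper's body presses on something with over 40 N, if the wrist force passes 120 N, or if a joint passes its speed limit or range.

## Robot

A 6-joint arm with a two-finger parallel gripper is mounted at the origin on a cart in front of the work surface, level with it; the furniture and walls round the work are solid. World frame = base frame: x ahead of the robot, y to its left, z up, the work surface at z = 0. Lengths are in m, angles in rad, forces in N, time in s.
With the tool pointing down it reaches from about 0.25 to 0.725 m from the base axis. Payload 4 kg.
Tool frame: the origin (TCP) lies between the finger pads; the fingertips stand 8 mm ahead of it and the grasp point (between the pads) lies 11 mm behind it (bot.tip_reach is the distance from the TCP to the fingertips, in m); z points along the fingers, y is the line along which they close (so a half turn about z gives the same grasp; the last joint's range is limited). The gripper opens to 85 mm and grips with 20 to 120 N. Pads are 22 mm wide; open, the fingers measure 114 mm over their backs; the gripper's body (76 mm by 85 mm) begins 54 mm behind the grasp point. The pads swing forward as they close: fully open they stand 13 mm farther back than shut.
Start: joints at [1.168, 0.241, 0.005, 1.335, 0, 1.571], TCP at [0.196, 0.46, 0.239] pointing down, gripper open.
Joint ranges: [-2.72, 2.72], [-1.05, 1.87], [-1.09, 1.28], [-1.99, 2.15], [-1.42, 1.44], [-3.14, 3.14]. Speed limits (rad/s): [2.79, 2.79, 3.14, 3.14, 3.14, 3.14].

## Interface

Orientations are given as a unit quaternion [x, y, z, w].
In Python, from workcell import bot gives the robot as it stands.
- The arm moves only by the tool move_arm, never from a script. Its argument "deltas" is a list of rows, each a list of 7 numbers: the opening, from 0 (shut) to 1 (fully open), then the shift along the tool's x, y, z in mm, then the turn, a rotation vector about the tool's x, y, z in degrees. In form: [[gripper, tx, ty, tz, ax, ay, az], ...]. A call has 1 to 10 rows; each row shifts and turns the commanded pose from where the row before left it, along the tool's axes as they then stand; what a row does not reach is not made up. A row lasts 1/12 s, in which the tool goes at most 41.7 mm and 7.16 degrees, less where a joint would pass 70% of its speed; a pose out of reach is approached as far as the arm can. A call is refused whole if a number of a shift passes 41.7 or a number of a turn 7.16, either way. A call with a gripper value outside its range is refused whole. The fingers move at their own pace and stop on an object; the grip force is fixed at half the most. Time passes only in rows, so rows that do not move let the fingers close. It gives the time, the measured TCP pose, the force, the opening and the grip force at its end, in the units of the state.
- bot.get_obs(): the state, without advancing time (a new reading comes with each control period).
- bot.camera(name): name is "side" or "top"; returns the picture (400x640x3 uint8, blue, green, red); there is no depth.
- bot.calibration(name): a dict with "K" (3x3 intrinsics, pixels), "position" and "orientation" of the camera in the world. Camera axes: x right, y down, z forward; pixel columns grow to the right and rows downward; lengths in m; the calibration is good to about 2 mm. A picture is of the moment at which its call begins. calibration takes no time and is no camera call.
- bot.job_done(): hands the job in; it is judged then, once.
Trained networks look in the newest picture that a camera, given by its name, has taken for a name from the list of things; names that differ only in an ending like _2 or _b are one class to them, and where a whole thing is asked for, a point or a joint stands for the part that bears it (a point fixed in the world has none). Each returns a list of dicts, best first, with "conf" (0 to 1); they miss things now and then, are a little off and sometimes report something else, mostly with a low value. They report only what shows in the picture. A call takes as long as a camera call.
- bot.outline_of(query, camera): "pixels" (400x640 bool, what is visible of it) and "rect" ([left, top, width, height] in pixels, round what is visible of it).
The state is a dict: "clock": time; "joint_pos": joint angles; "joint_vel": joint speeds; "tau": joint torques, N m; "eef_pos": TCP position; "tool_rot": TCP orientation; "ft_force": force on the tool from outside, world axes, zero at the start; "ft_torque": the same for the moment, N m; "grip_width": finger opening in m; "grasp_force": force on a finger pad.
Only numpy, scipy, OpenCV 4.12 (cv2) and the standard library are available. Lean on these libraries where they do the work, as an engineer would, in place of code of your own. Each camera call takes 0.05 s, during which the arm holds its last target. There are 200 camera calls.

## Working session

There is one attempt and no reset: what is moved stays moved. The work goes in short steps, Python scripts to look and compute and a tool call to move; the robot and the scene stay as the last step left them, time stands still between calls to the robot, and variables do not carry over. Pictures are saved under pics/ and viewed, at most 10 in all, crops included, and the job is handed in when it is done.

Besides the shell and the picture viewer there is one more tool, called after "Request:" as name(argument=value, ...), one argument or row to a line, values as JSON. move_arm: Moves the arm, as the interface text tells. Its arguments: {"type":"object","properties":{"deltas":{"type":"array","items":{"type":"array","items":{"type":"number"}}}},"required":["deltas"]}

```bash
mkdir -p pics; cat > h.py <<'E'
import numpy as np, cv2
from scipy.spatial.transform import Rotation as R
from workcell import bot
def P(name):
    c=bot.calibration(name); Rm=R.from_quat(c["orientation"]).as_matrix(); return np.array(c["K"]),Rm,np.array(c["position"])
def proj(name,X):
    K,Rm,p=P(name); q=(np.atleast_2d(X)-p)@Rm@K.T; return q[:,:2]/q[:,2:]
def onz(name,uv,z):
    K,Rm,p=P(name); d=np.c_[np.atleast_2d(uv),np.ones(len(np.atleast_2d(uv)))]@np.linalg.inv(K).T@Rm.T
    return p+d*((z-p[2])/d[:,2])[:,None]
E
python3 - <<'E'
from h import *
a=[bot.camera(n) for n in("side","top")]
for n,i in zip(("side","top"),a): cv2.imwrite(f"pics/{n}0.png",i); c=bot.calibration(n); print(n,c["position"],P(n)[1][:,2])
for n in("side","top"):
  for q in ("case","flap","stop_face","jar_red","jar_blue","red_brush"):
    for o in bot.outline_of(q,n)[:2]:
      m=o["pixels"].astype(np.uint8); print(n,q,round(o["conf"],2),o["rect"],m.sum(),np.round(cv2.minAreaRect(cv2.findNonZero(m))[0]) if m.any() else '', np.round(cv2.boxPoints(cv2.minAreaRect(cv2.findNonZero(m)))).tolist() if m.any() else '')
print(bot.get_obs())
E
```

```text
side [ 0.62077205 -0.77928974  0.55056441] [-0.02919561  0.84860618 -0.52821887]
top [0.52264311 0.00219278 0.89852677] [ 0.06784404  0.00920645 -0.99765346]
side case 0.63 [230.2, 153.0, 106.1, 147.2] 9513 [276. 223.] [[211.0, 171.0], [293.0, 141.0], [341.0, 275.0], [258.0, 304.0]]
side flap 0.95 [234.0, 150.2, 64.7, 71.5] 3436 [268. 185.] [[228.0, 162.0], [297.0, 149.0], [307.0, 208.0], [238.0, 220.0]]
side stop_face 0.57 [235.1, 148.2, 60.6, 74.3] 3522 [267. 185.] [[227.0, 161.0], [297.0, 149.0], [308.0, 209.0], [238.0, 221.0]]
side jar_red 0.7 [348.6, 218.0, 31.9, 46.5] 1398 [362. 242.] [[346.0, 217.0], [378.0, 217.0], [378.0, 266.0], [346.0, 266.0]]
side jar_blue 0.66 [318.2, 187.9, 26.7, 41.9] 1160 [329. 206.] [[314.0, 185.0], [344.0, 185.0], [344.0, 228.0], [314.0, 228.0]]
side red_brush 0.92 [200.8, 226.5, 30.4, 74.4] 1128 [211. 263.] [[192.0, 230.0], [214.0, 226.0], [229.0, 295.0], [207.0, 299.0]]
top case 0.57 [317.3, 175.7, 113.3, 102.2] 6118 [376. 228.] [[315.0, 221.0], [405.0, 174.0], [437.0, 234.0], [347.0, 281.0]]
top flap 0.73 [325.3, 209.7, 49.1, 57.7] 1428 [349. 245
[... 569 characters left out ...]
9.0]]
{'clock': 0.7, 'joint_pos': array([ 1.16801621e+00,  2.40563430e-01,  5.03194087e-03,  1.33523400e+00,
       -1.34314582e-05,  1.57076550e+00]), 'joint_vel': array([-0.00055455,  0.00096601,  0.00073494,  0.00115275, -0.00099594,
       -0.00138878]), 'tau': array([-6.52206691e-04, -3.72083008e+01,  2.52639574e+01,  9.90848785e-04,
       -2.56424355e-04, -5.65224028e-07]), 'eef_pos': array([0.19599295, 0.45998714, 0.23933696]), 'tool_rot': array([2.00016385e-01, 9.79792552e-01, 1.37633615e-05, 9.66439493e-06]), 'ft_force': array([-0.10464235,  0.07661006,  0.21147978]), 'ft_torque': array([ 0.01371879,  0.01971336, -0.00144339]), 'grasp_force': 0.0, 'grip_width': 0.08500179444328289}
```

View pics/side0.png

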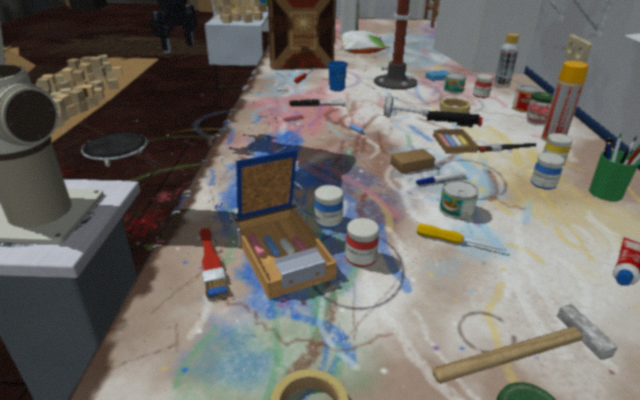

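View pics/top0.png

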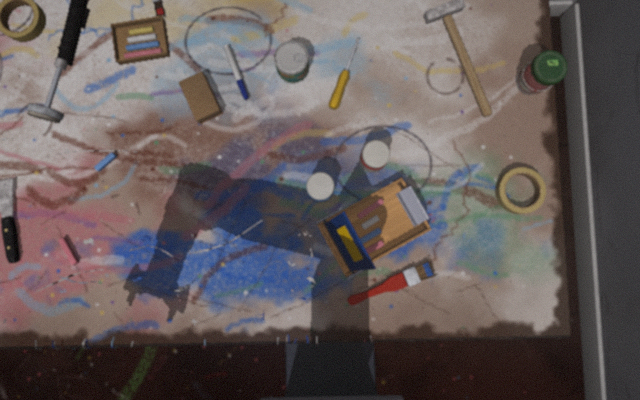

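```bash
python3 - <<'E'
import cv2,numpy as np
s=cv2.imread("pics/side0.png")[135:310,215:355];t=cv2.imread("pics/top0.png")[165:285,310:445]
f=lambda i,k:cv2.resize(i,None,fx=k,fy=k,interpolation=cv2.INTER_CUBIC)
s=f(s,3);t=f(t,2.8); o=np.zeros((525,800,3),np.uint8); o[:s.shape[0],:s.shape[1]]=s; o[:t.shape[0],420:420+t.shape[1]]=t
cv2.imwrite("pics/c0.png",o); print(s.shape,t.shape)
E
```

```text
(525, 420, 3) (336, 378, 3)
```

View pics/c0.png

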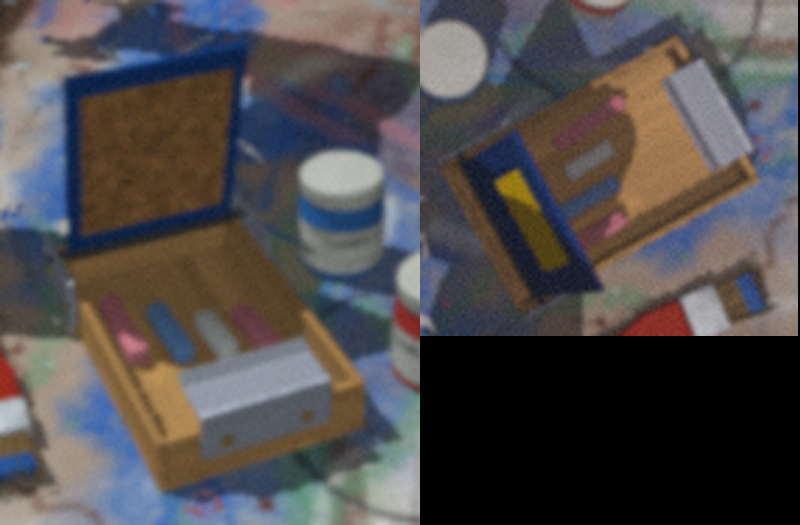

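```bash
cat > fit.py <<'E'
from h import *
from scipy.optimize import least_squares
def c2w(X,p): 
    c,s=np.cos(p[2]),np.sin(p[2]); X=np.atleast_2d(X); return np.c_[p[0]+c*X[:,0]-s*X[:,1],p[1]+s*X[:,0]+c*X[:,1],X[:,2]]
def fl(x,r,a,slot,off=0): # point at r along the flap, off outward
    return [x,.088-slot-r*np.cos(a)+off*np.sin(a),.04+r*np.sin(a)+off*np.cos(a)]
E
cat >> fit.py <<'E'
S=[(267.7,281.7),(335.7,264.3),(270.7,298.3),(335.7,277.7)]
Sx=[(-.065,-.106,.036),(.065,-.106,.036),(-.065,-.106,0),(.065,-.106,0)]
T=[(405.4,177.9),(430.7,229.3),(347.5,275.7),(318.2,223.9)]
Tx=[(.065,-.106,.036),(-.065,-.106,.036),(-.065,.106,.036),(.065,.106,.036)]
FS=[(236.7,161),(297,149.7)]; FT=[(375,268.9),(343.9,212.5)]
def res(p):
    f=c2w([fl(-.058,.152,p[3],.0015),fl(.058,.152,p[3],.0015)],p)
    return np.r_[proj("side",c2w(Sx,p))-S,proj("top",c2w(Tx,p))-T,proj("side",f)-FS,proj("top",f)-FT].ravel()
if __name__=="__main__":
    r=least_squares(res,[.45,-.08,-.5,1.4],loss="soft_l1"); p=r.x
    print(np.round(p,4)); print(np.round(res(p).reshape(-1,2),1).tolist())
    for a in (p[3],0): print(a,"edge",c2w(fl(0,.152,a,0),p),"stop",c2w(fl(0,.093,a,0,.002),p))
    print("y axis",-np.sin(p[2]),np.cos(p[2]),"hinge",c2w([0,.088,.04],p))
    for q,uvs,uvt in(("jr",(362,224),(376,154)),("jb",(328,193),(320.5,186))): print(q,onz("top",uvt,.074))
    print(onz("top",[(349,297),(436,268)],.01))
    np.save("p.npy",p)
E
python3 fit.py
```

```text
[ 0.5276 -0.1027  0.4781  1.3402]
[[-1.1, 2.0], [1.1, -1.8], [-3.0, 1.3], [0.5, 0.3], [-2.7, -1.2], [1.8, -0.1], [-1.2, 1.3], [-1.0, -0.3], [-1.0, -0.4], [0.0, -0.9], [0.6, -0.2], [-0.1, -1.4]]
1.3402286242139176 edge [[ 0.50305983 -0.05545174  0.1879776 ]] stop [[ 0.4959611  -0.04175123  0.13099598]]
0 edge [[ 0.55700685 -0.1595691   0.04      ]] stop [[ 0.52986391 -0.10718341  0.042     ]]
y axis -0.4600499309338308 0.8878930459507933 hinge [[ 0.48707926 -0.02460936  0.04      ]]
jr [[ 0.67813888 -0.10566059  0.074     ]]
jb [[0.61386167 0.01172523 0.074     ]]
[[ 0.37430289 -0.0444651   0.01      ]
 [ 0.43316349 -0.23770837  0.01      ]]
```

```bash
cat > plan.py <<'E'
from fit import *
# waypoint: (s from hinge towards the lip, h world z) of the front tip corner in mm, tilt deg, rows
def goal(w,p,lat=0):
    s,h,t=w; yw=p[2]; c,sn=np.cos(yw),np.sin(yw)
    X=np.array([-sn,c,0]);Y=np.array([c,sn,0]);Z=np.array([0,0,-1.])
    Rg=R.from_matrix(np.c_[X,Y,Z])*R.from_euler("y",-t,degrees=True)
    C=c2w([lat,.088-s/1e3,h/1e3],p)[0]; M=Rg.as_matrix()
    return C-M[:,2]*bot.tip_reach+M[:,0]*.011, Rg
def now(p):
    o=bot.get_obs(); M=R.from_quat(o["tool_rot"]).as_matrix(); C=o["eef_pos"]+M[:,2]*bot.tip_reach-M[:,0]*.011-c2w([0,.088,0],p)[0]
    print("t",o["clock"],"s,h,lat mm",np.round(1e3*np.array([C@[np.sin(p[2]),-np.cos(p[2]),0],C[2],C@[np.cos(p[2]),np.sin(p[2]),0]]),1),"F",np.round(o["ft_force"],1),"grip",o["grip_width"])
def plan(ws,p,g=0,lat=0,start=None):
    o=bot.get_obs(); x,r=(o["eef_pos"],R.from_quat(o["tool_rot"])) if start is None else goal(start,p,lat)
    rows=[]
    for *w,n in ws:
        gx,gr=goal(w,p,lat)
        for k in range(n,0,-1):
            d=r.inv().apply((gx-x)/k)*1e3; v=np.degrees((r.inv()*gr).as_rotvec())/k
            d,v=np.round(d),np.round(v*2)/2; rows.append([g,*d,*v])
            x=x+r.apply(d/1e3); r=r*R.from_rotvec(np.radians(v))
    print(str([[int(a) if a==int(a) else float(a) for a in q] for q in rows]))
E
python3 - <<'E'
from plan import *
p=np.load("p.npy"); print(bot.tip_reach); now(p)
plan([(-60,170,25,16)],p)
E
```

```text
0.008
t 0.7 s,h,lat mm [-555.7  231.3  -28.5] F [-0.1  0.1  0.2] grip 0.08500179444328289
[[0, -25, -18, 4, 0.5, -1.5, 2.5], [0, -26, -17, 5, 0.5, -1.5, 2.5], [0, -26, -15, 6, 0.5, -1.5, 2.5], [0, -27, -14, 7, 0.5, -1.5, 2.5], [0, -27, -13, 7, 0.5, -1.5, 2.5], [0, -27, -12, 8, 0.5, -1.5, 2.5], [0, -28, -10, 9, 0.5, -1.5, 2.5], [0, -28, -9, 10, 0.5, -1.5, 2.5], [0, -28, -8, 11, 0.5, -1.5, 2.5], [0, -28, -7, 12, 0.5, -1.5, 2.5], [0, -28, -5, 12, 0.5, -1.5, 2.5], [0, -28, -4, 13, 0.5, -1.5, 2.5], [0, -28, -3, 14, 0.5, -1.5, 2], [0, -27, -1, 15, 0.5, -1.5, 2.5], [0, -27, 0, 15, 0.5, -1.5, 2], [0, -27, 0, 16, 1, -1.5, 2.5]]
```

Request:
move_arm(
  deltas=[
    [0,-25,-18,4,0.5,-1.5,2.5],
    [0,-26,-17,5,0.5,-1.5,2.5],
    [0,-26,-15,6,0.5,-1.5,2.5],
    [0,-27,-14,7,0.5,-1.5,2.5],
    [0,-27,-13,7,0.5,-1.5,2.5],
    [0,-27,-12,8,0.5,-1.5,2.5],
    [0,-28,-10,9,0.5,-1.5,2.5],
    [0,-28,-9,10,0.5,-1.5,2.5],
    [0,-28,-8,11,0.5,-1.5,2.5],
    [0,-28,-7,12,0.5,-1.5,2.5],
  ],
)

```text
clock: 1.53
eef_pos: [0.3575, 0.1969, 0.1973]
tool_rot: [0.406, 0.904, -0.068, 0.119]
ft_force: [0.4, 0.1, -1.1]
grip_width: 0.0002
grasp_force: 0.0
```

Request:
move_arm(
  deltas=[
    [0,-28,-5,12,0.5,-1.5,2.5],
    [0,-28,-4,13,0.5,-1.5,2.5],
    [0,-28,-3,14,0.5,-1.5,2],
    [0,-27,-1,15,0.5,-1.5,2.5],
    [0,-27,0,15,0.5,-1.5,2],
    [0,-27,0,16,1,-1.5,2.5],
  ],
)

```text
clock: 2.03
eef_pos: [0.4536, 0.0388, 0.1724]
tool_rot: [0.51, 0.833, -0.112, 0.184]
ft_force: [-0.0, 0.5, -0.1]
grip_width: 0.0001
grasp_force: 0.0
```

```bash
python3 - <<'E'
from plan import *
p=np.load("p.npy"); now(p)
s=bot.camera("side");t=bot.camera("top")
s=s[80:320,180:380];t=t[150:300,290:450]
f=lambda i,k:cv2.resize(i,None,fx=k,fy=k,interpolation=cv2.INTER_CUBIC)
s=f(s,2);t=f(t,2.5); o=np.zeros((480,800,3),np.uint8); o[:,:400]=s; o[:t.shape[0],400:]=t
cv2.imwrite("pics/c1.png",o)
plan([(-20,115,25,5)],p)
E
```

```text
t 2.0333 s,h,lat mm [-58.4 169.8  -0.6] F [-0.   0.5 -0.1] grip 0.00014186127108843565
[[0, -2, 0, 13, 0, 0, 0], [0, -2, 0, 13, 0, 0, 0], [0, -2, 0, 13, 0, 0, 0], [0, -2, 1, 13, 0, 0, 0], [0, -3, 0, 13, -0.5, 0, -0.5]]
```

View pics/c1.png

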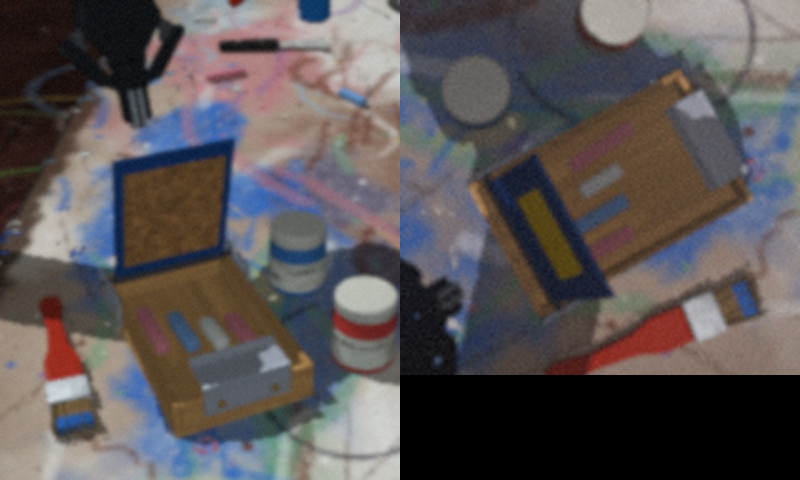

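```bash
python3 - <<'E'
from plan import *
p=np.load("p.npy")
o=bot.get_obs();tip=o["eef_pos"]+R.from_quat(o["tool_rot"]).as_matrix()[:,2]*.008
print("tip",proj("top",tip),"seen ~(311,268)",proj("side",tip),"seen ~(249,142)")
print("stop centre",proj("top",c2w(fl(0,.1,p[3],.0015,.01),p)),"seen (350,244)")
print("lip front ends flare",proj("top",c2w([(.04,-.072,.055),(-.04,-.072,.055)],p)),"seen (398,194),(419?,225)")
i=bot.camera("top")
m=cv2.inRange(cv2.cvtColor(i,cv2.COLOR_BGR2HSV),(20,110,50),(38,255,255));m[:205]=0;m[280:]=0;m[:,:320]=0;m[:,380:]=0
print(cv2.minAreaRect(cv2.findNonZero(m)))
print(proj("top",c2w([fl(x,r,p[3],.0015,o_) for x in(-.035,.035) for r,o_ in((.093,.012),(.124,.002))],p)).round(1).tolist())
E
```

```text
tip [[309.28489522 267.21652712]] seen ~(311,268) [[249.79452099 143.99456934]] seen ~(249,142)
stop centre [[347.51524374 244.62185624]] seen (350,244)
lip front ends flare [[396.25882928 193.42142447]
 [414.9650105  226.56606959]] seen (398,194),(419?,225)
((349.26776123046875, 243.5777587890625), (37.19536590576172, 9.375511169433594), 61.189208984375)
[[354.6, 261.6], [363.7, 258.4], [336.9, 229.3], [345.2, 224.9]]
```

Request:
move_arm(
  deltas=[
    [0,-2,0,13,0,0,0],
    [0,-2,0,13,0,0,0],
    [0,-2,0,13,0,0,0],
    [0,-2,1,13,0,0,0],
    [0,-3,0,13,-0.5,0,-0.5],
  ],
)

```text
clock: 2.6
eef_pos: [0.4714, 0.0085, 0.1178]
tool_rot: [0.504, 0.837, -0.108, 0.185]
ft_force: [0.6, 0.3, 0.5]
grip_width: -0.0
grasp_force: 0.0
```

```bash
python3 - <<'E'
from plan import *
p=np.load("p.npy"); now(p)
plan([(20,110,25,3),(37,102,22,2),(52,88,16,2),(65,70,9,3)],p)
E
```

```text
t 2.6 s,h,lat mm [-23.3 115.2   1.4] F [0.6 0.3 0.5] grip -3.3673108218476497e-06
[[0, -12, -1, 8, 0, 0, 0], [0, -13, 0, 7, 0, 0, 0], [0, -12, -1, 8, 0.5, 0, 0.5], [0, -6, 0, 7, 0, 1.5, 0], [0, -7, 0, 7, 0, 1.5, 0], [0, -5, 0, 8, 0, 3, 0], [0, -5, 0, 9, 0, 3, 0], [0, -3, 0, 6, 0, 2.5, 0], [0, -3, 0, 7, 0, 2, 0], [0, -3, 0, 6, 0, 2.5, 0]]
```

Request:
move_arm(
  deltas=[
    [0,-12,-1,8,0,0,0],
    [0,-13,0,7,0,0,0],
    [0,-12,-1,8,0.5,0,0.5],
    [0,-6,0,7,0,1.5,0],
    [0,-7,0,7,0,1.5,0],
  ],
)

```text
clock: 3.02
eef_pos: [0.4975, -0.046, 0.1052]
tool_rot: [0.511, 0.839, -0.098, 0.161]
ft_force: [-0.9, 2.3, 1.1]
grip_width: -0.0003
grasp_force: 0.9
```

Request:
move_arm(
  deltas=[
    [0,-5,0,8,0,3,0],
    [0,-5,0,9,0,3,0],
  ],
)

```text
clock: 3.18
eef_pos: [0.5048, -0.0597, 0.0935]
tool_rot: [0.515, 0.846, -0.07, 0.117]
ft_force: [-0.5, 0.8, 2.5]
grip_width: -0.0002
grasp_force: 1.0
```

```bash
cat > look.py <<'E'
from plan import *
import sys
p=np.load("p.npy"); now(p)
s=bot.camera("side");t=bot.camera("top")
s=s[120:320,200:360];t=t[150:300,290:450]
f=lambda i,k:cv2.resize(i,None,fx=k,fy=k,interpolation=cv2.INTER_CUBIC)
s=f(s,2.5);t=f(t,2.5); o=np.zeros((500,800,3),np.uint8); o[:,:400]=s; o[:t.shape[0],400:]=t
cv2.imwrite(f"pics/{sys.argv[1]}.png",o)
E
python3 look.py c2
```

```text
t 3.1833 s,h,lat mm [52.1 88.7 -0.4] F [-0.5  0.8  2.5] grip -0.00023755989448318918
```

View pics/c2.png

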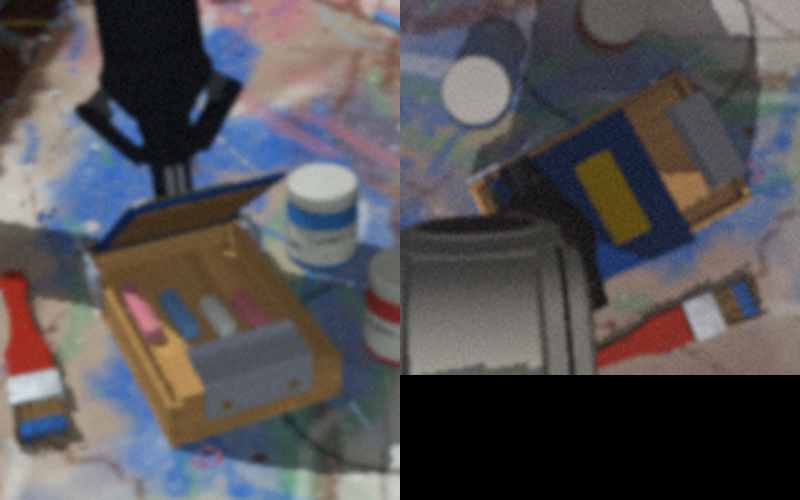

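```bash
python3 - <<'E'
from plan import *
p=np.load("p.npy")
plan([(64,70,9,3),(69,56,4,2),(72,45,0,3)],p)
E
```

```text
[[0, -2, 0, 6, 0, 2.5, 0], [0, -2, 0, 6, 0, 2, 0], [0, -3, 1, 7, 0, 2.5, -0.5], [0, -2, 0, 7, 0, 2.5, 0], [0, -1, 0, 6, 0, 2.5, 0], [0, -1, 0, 4, 0, 1.5, 0], [0, -1, 0, 3, 0, 1, 0], [0, -2, 0, 4, 0, 1.5, 0]]
```

Request:
move_arm(
  deltas=[
    [0,-2,0,6,0,2.5,0],
    [0,-2,0,6,0,2,0],
    [0,-3,1,7,0,2.5,-0.5],
    [0,-2,0,7,0,2.5,0],
    [0,-1,0,6,0,2.5,0],
    [0,-1,0,4,0,1.5,0],
  ],
)

```text
clock: 3.78
eef_pos: [0.5132, -0.0751, 0.0596]
tool_rot: [0.517, 0.856, -0.011, 0.016]
ft_force: [-1.8, -0.7, 2.5]
grip_width: 0.0002
grasp_force: 1.3
```

Request:
move_arm(
  deltas=[
    [0,-1,0,3,0,1,0],
    [0,-2,0,4,0,1.5,0],
  ],
)

```text
clock: 3.95
eef_pos: [0.5142, -0.0771, 0.0526]
tool_rot: [0.517, 0.856, 0.001, -0.003]
ft_force: [-1.5, 1.0, 1.9]
grip_width: -0.0001
grasp_force: 1.3
```

```bash
python3 look.py c3
```

```text
t 3.95 s,h,lat mm [70.  44.5  0. ] F [-1.5  1.   1.9] grip -5.8389551948353924e-05
```

View pics/c3.png

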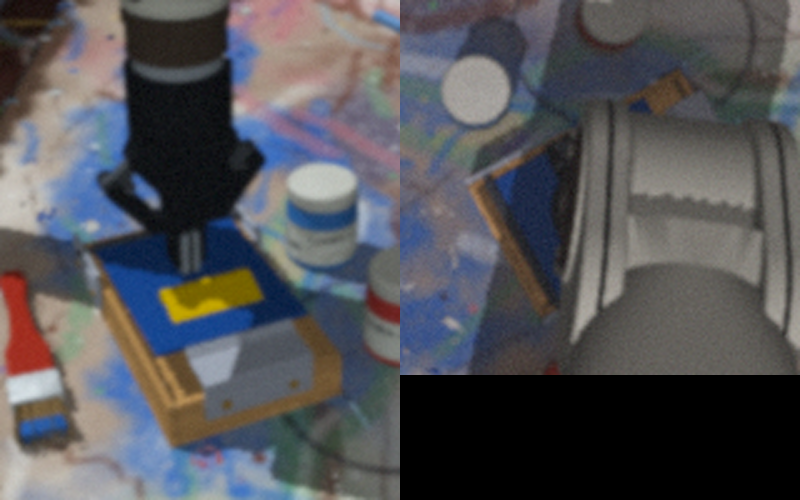

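Request:
move_arm(
  deltas=[
    [0,0,0,2,0,0,0],
    [0,0,0,1,0,0,0],
    [0,0,0,0,0,0,0],
  ],
)

```text
clock: 4.3
eef_pos: [0.5147, -0.0785, 0.0496]
tool_rot: [0.517, 0.856, -0.0, -0.002]
ft_force: [-1.1, 0.4, 1.4]
grip_width: 0.0001
grasp_force: 1.2
```

Request:
move_arm(
  deltas=[
    [0,0,0,1,0,0,0],
    [0,0,0,0,0,0,0],
  ],
)

```text
clock: 4.47
eef_pos: [0.5148, -0.0785, 0.0491]
tool_rot: [0.517, 0.856, 0.0, -0.001]
ft_force: [-1.0, 1.0, 5.7]
grip_width: -0.0003
grasp_force: 2.6
```

Request:
move_arm(
  deltas=[
    [0,-4,0,0,0,0,0],
    [0,-4,0,0,0,0,0],
    [0,-4,0,0,0,0,0],
    [0,-4,0,0,0,0,0],
  ],
)

```text
clock: 4.8
eef_pos: [0.5218, -0.0918, 0.049]
tool_rot: [0.517, 0.856, 0.001, -0.002]
ft_force: [-2.1, 3.3, 6.3]
grip_width: 0.0001
grasp_force: 3.2
```

Request:
move_arm(
  deltas=[
    [0,-3,0,0,0,0,0],
    [0,-3,0,0,0,0,0],
  ],
)

```text
clock: 4.97
eef_pos: [0.5246, -0.0972, 0.049]
tool_rot: [0.517, 0.856, 0.001, -0.002]
ft_force: [-1.9, 3.2, 6.4]
grip_width: 0.0002
grasp_force: 3.3
```

```bash
python3 look.py c4
```

```text
t 4.9667 s,h,lat mm [92.7 40.9 -0. ] F [-1.9  3.2  6.4] grip 0.0002063455252305039
```

View pics/c4.png

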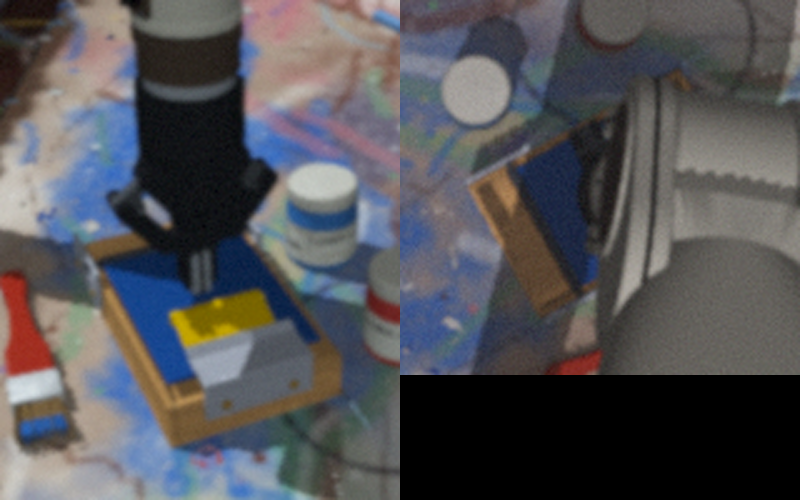

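Request:
move_arm(
  deltas=[
    [0,-3,0,0,0,0,0],
    [0,-3,0,0,0,0,0],
    [0,-2,0,0,0,0,0],
  ],
)

```text
clock: 5.32
eef_pos: [0.5283, -0.1044, 0.049]
tool_rot: [0.517, 0.856, 0.001, -0.002]
ft_force: [-1.4, 2.0, 6.7]
grip_width: 0.0003
grasp_force: 3.3
```

Request:
move_arm(
  deltas=[
    [0,-2,0,0,0,0,0],
    [0,-1,0,0,0,0,0],
    [0,-1,0,0,0,0,0],
  ],
)

```text
clock: 5.57
eef_pos: [0.5298, -0.1071, 0.0489]
tool_rot: [0.517, 0.856, 0.001, -0.003]
ft_force: [-2.6, 4.3, 6.8]
grip_width: -0.0003
grasp_force: 3.5
```

```bash
cat > slot.py <<'E'
from plan import *
p=np.load("p.npy"); now(p)
i=bot.camera("side")
m=cv2.inRange(cv2.cvtColor(i,cv2.COLOR_BGR2HSV),(20,130,70),(38,255,255));m[:220]=0;m[300:]=0;m[:,:250]=0;m[:,330:]=0
print("seen",np.round(cv2.boxPoints(cv2.minAreaRect(cv2.findNonZero(m))),1).tolist())
for s in(.022,.026,.030): print(s,proj("side",c2w([fl(x,r,0,s,o) for x in(-.035,.035) for r,o in((.093,.012),(.124,.002))],p)).round(1).tolist())
E
python3 slot.py
```

```text
t 5.5667 s,h,lat mm [1.038e+02 4.080e+01 1.000e-01] F [-2.6  4.3  6.8] grip -0.00033664204124666516
seen [[269.0, 247.3000030517578], [306.3999938964844, 236.8000030517578], [309.6000061035156, 248.1999969482422], [272.1000061035156, 258.6000061035156]]
0.022 [[267.2, 244.4], [273.5, 258.9], [303.1, 234.8], [310.0, 248.6]]
0.026 [[268.0, 245.7], [274.3, 260.3], [304.0, 236.0], [310.9, 249.9]]
0.03 [[268.8, 247.0], [275.1, 261.7], [304.9, 237.2], [311.9, 251.2]]
```

Request:
move_arm(
  deltas=[
    [0,-3,0,0,0,0,0],
    [0,-3,0,0,0,0,0],
    [0,-3,0,0,0,0,0],
  ],
)

```text
clock: 5.87
eef_pos: [0.534, -0.1151, 0.0487]
tool_rot: [0.517, 0.856, 0.001, -0.003]
ft_force: [-2.7, 4.0, 6.0]
grip_width: 0.0002
grasp_force: 2.8
```

```bash
python3 slot.py
```

```text
t 5.8667 s,h,lat mm [1.129e+02 4.070e+01 1.000e-01] F [-2.7  4.   6. ] grip 0.00021588211741607798
seen [[269.0, 247.5], [306.5, 237.0], [309.6000061035156, 248.1999969482422], [272.1000061035156, 258.6000061035156]]
0.022 [[267.2, 244.4], [273.5, 258.9], [303.1, 234.8], [310.0, 248.6]]
0.026 [[268.0, 245.7], [274.3, 260.3], [304.0, 236.0], [310.9, 249.9]]
0.03 [[268.8, 247.0], [275.1, 261.7], [304.9, 237.2], [311.9, 251.2]]
```

Request:
move_arm(
  deltas=[
    [0,-3,0,0,0,0,0],
    [0,-3,0,0,0,0,0],
    [0,-2,0,0,0,0,0],
  ],
)

```text
clock: 6.17
eef_pos: [0.5379, -0.1226, 0.0486]
tool_rot: [0.517, 0.856, 0.001, -0.003]
ft_force: [-1.1, 4.1, 4.4]
grip_width: 0.0
grasp_force: 2.4
```

Request:
move_arm(
  deltas=[
    [0,-1,0,0,0,0,0],
    [0,-1,0,0,0,0,0],
  ],
)

```text
clock: 6.33
eef_pos: [0.5382, -0.1234, 0.0483]
tool_rot: [0.517, 0.856, 0.002, -0.004]
ft_force: [-3.8, 8.0, 6.4]
grip_width: 0.0001
grasp_force: 5.2
```

Request:
move_arm(
  deltas=[
    [0,0,0,-2,0,0,0],
    [0,1,0,-8,0,0,0],
    [0,0,0,-25,0,0,0],
    [0,10,0,-40,0,0,0],
    [0,20,0,-35,0,0,0],
    [0,30,0,-10,0,0,0],
    [0,30,0,0,0,0,0],
    [0,0,0,0,0,0,0],
  ],
)

```text
clock: 7.0
eef_pos: [0.4957, -0.0424, 0.1701]
tool_rot: [0.516, 0.857, 0.001, -0.002]
ft_force: [-1.4, -0.4, -0.7]
grip_width: 0.0
grasp_force: 0.0
```

```bash
python3 slot.py; python3 look.py c5
```

```text
t 7.0 s,h,lat mm [ 30.7 162.1  -0.4] F [-1.4 -0.4 -0.7] grip 4.17994484730619e-05
seen [[269.1000061035156, 245.8000030517578], [306.8999938964844, 235.0], [310.5, 247.8000030517578], [272.79998779296875, 258.6000061035156]]
0.022 [[267.2, 244.4], [273.5, 258.9], [303.1, 234.8], [310.0, 248.6]]
0.026 [[268.0, 245.7], [274.3, 260.3], [304.0, 236.0], [310.9, 249.9]]
0.03 [[268.8, 247.0], [275.1, 261.7], [304.9, 237.2], [311.9, 251.2]]
t 7.05 s,h,lat mm [ 32.5 161.5  -0.4] F [-0.2 -0.2  0.3] grip 0.00011428606503028508
```

View pics/c5.png

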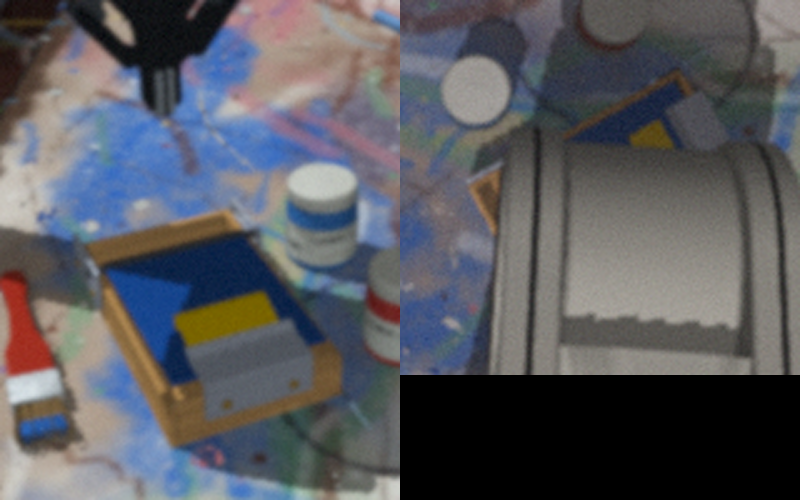

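```bash
python3 -c "
from workcell import bot
print(bot.job_done())"
```

```text
the job is handed in; nothing more can be done
None
```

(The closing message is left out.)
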